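Uncouple the in-line air filter

TASK

Take the in-line filter off the bench air outlet: pull the sprung upright collar on top of the outlet fully up until the filter pops loose, then draw the filter straight out of the socket. Lay it down flat inside the shallow aluminium tray without dropping it, let go, and leave the notebook, the brush and the hammer where they lie.

Things in the scene. Friction and masses are not known exactly. Their poses are not given: they have to be found in the camera images.
- air_outlet: Bench air outlet fixed to the table: aluminium head block 60 (x) x 48 (y) mm, top at 84 mm, copper pipe behind. Origin: centre of the base's underside, z up. The socket is level, 60 mm above the table, and opens along the outlet's -x (towards the robot, yaw varies) in a steel bush, mouth at x = -46 mm. The filter sits in it; the collar stands upright on the block.
- collar (a joint): Sprung sliding collar: 0 = down, locked (rest); grows as it is pulled straight up; end stop 0.014 m. Needs 3 to 6 N plus up to 3 N of friction; springs down when let go. Its pin frees the filter at 0.003 to 0.007 m, then a spring in the socket pushes the filter out by about 14 mm in 0.3 s: hold so long. The collar may then go down again; it does not lock the filter again.
- collar_grip (a point): Grip point on the collar's axis, 22 mm below its top and 27 mm above the block's top; moves with the collar. The collar: upright dark steel sleeve with bright ridges, 36 mm diameter, 44 mm tall, above the middle of the block (outlet's x = -2 mm), to be taken from above by its sides.
- filter: In-line air filter, 130 mm long, about 0.06 kg: grey barrel 34 mm diameter, 54 mm long; hexagonal nut 36 mm across flats, 10 mm thick; steel nipple 16 mm diameter; short brass stub at the other end. Origin on its axis at mid-barrel (grip there); +x runs to the nipple. At the start the nipple is locked 52 mm deep in the socket; freed, it may droop by 0.1 rad.
- filter_tip (a point): Free end of the nipple on the filter's axis, 93 mm from its origin.
- filter_end (a point): End of the brass stub on the filter's axis, 37 mm from its origin.
- socket_mouth (a point): Centre of the socket's mouth; 18 mm bore, axes as the outlet's (-x points out).
- parts_tray: Shallow open aluminium tray fixed on the table, 120 (x) x 170 (y) x 22 mm tall outside, walls and floor 4 mm. Origin: centre of its underside. Its place and the notebook's may be exchanged.
- notebook: Bystander: dark blue hard-cover notebook, 146 x 102 x 14 mm; origin at its underside's centre.
- brush: Bystander: brush with blue handle, 161 mm long; origin at its underside's centre.
- hammer: Bystander: small wooden-handled hammer, 192 mm long; origin at its underside's centre.
There are look-alikes about, which are no part of the job. There is more than one size of the filter; the one meant has the size given above.

How it is judged:
By the outcome, as a careful person would: the job done as asked, in the order asked, and still so for the second after the job is handed in, with the robot touching nothing.
It also fails if it takes over 48 s, if anything falls off the work surface, if the arm or the gripper's body presses on something with over 40 N, if the wrist force passes 120 N, or if a joint passes its speed limit or range.

ROBOT

A 7-joint arm with a two-finger parallel gripper is mounted at the origin on a cart in front of the work surface, level with it; the furniture and walls round the work are solid. World frame = base frame: x ahead of the robot, y to its left, z up, the work surface at z = 0. Lengths are in m, angles in rad, forces in N, time in s.
With the tool pointing down it reaches from about 0.4 to 0.85 m from the base axis. Payload 10.4 kg.
Tool frame: the origin (TCP) lies on the centre line of the jaws, within the pads' length; the fingertips stand 14 mm ahead of it and the grasp point (between the pads) lies 5 mm behind it (manip.tip_reach is the distance from the TCP to the fingertips, in m); z points along the fingers, y is the line along which they close (so a half turn about z gives the same grasp; the last joint's range is limited). The gripper opens to 85 mm and grips with 20 to 120 N. Pads are 22 mm wide; open, the fingers measure 114 mm over their backs; the gripper's body (76 mm by 85 mm) begins 54 mm behind the grasp point. The pads swing forward as they close: fully open they stand 13 mm farther back than shut.
Start: joints at [1.101, 0.332, -0.065, 1.46, 0.022, 1.35, -0.088], TCP at [0.27, -0.564, 0.245] pointing down, gripper open.
Joint ranges: [-2.6, 2.6], [-0.5, 2.12], [-1.47, 1.34], [0.16, 2.42], [-1.27, 4.41], [0.06, 2.06], [-2.6, 2.6]. Speed limits (rad/s): [2.22, 2.22, 2.79, 2.79, 3.14, 3.14, 3.14].

INTERFACE

Orientations are given as a unit quaternion [x, y, z, w].
In Python, from workcell import manip gives the robot as it stands.
- The arm moves only by the shell command python3 -m pendant 'ROWS' [FORCE]. ROWS is JSON, a list of rows, each a list of 7 numbers: the shift along the tool's x, y, z in units of 50 mm (1.0 is 50 mm), then the turn, a rotation vector about the tool's x, y, z in units of 8 degrees (1.0 is 8 degrees), then the opening, from -1 (shut) to 1 (fully open), so that 0 is half open. In form: [[dx, dy, dz, ax, ay, az, jaw], ...]. A call has exactly 10 rows; each row is the pose to reach, as a shift and turn from the pose commanded when the call began, along the tool's axes at that moment; what a row does not reach only later rows make up. A row lasts 1/8 s, in which the tool goes at most 62.5 mm and 10.7 degrees, less where a joint would pass 70% of its speed; a pose out of reach is approached as far as the arm can. A call with a gripper value outside its range is refused whole. The fingers move at their own pace and stop on an object; FORCE is the grip in N (left out, the last holds). Time passes only in rows, so rows that repeat a pose let the fingers close, or fill a call up. It gives the time, the measured TCP pose, the force, the opening and the grip force at its end, in the units of the state.
- manip.get_obs(): the state, without advancing time (a new reading comes with each control period).
- manip.camera(name): name is "scene" or "side" or "wrist"; returns (picture, depth): 420x560x3 uint8, red, green, blue; 420x560 float32, m along the optical axis (not along the pixel's ray), 0 where there is no reading.
- manip.get_calibration(name): a dict with "fx", "fy", "cx", "cy" (pixels), "xyz" and "orientation" of the camera in the world. Camera axes: x right, y up, looking along -z (the intrinsics and any distortion apply to the point x, -y, -z); pixel columns grow to the right and rows downward; lengths in m; the calibration is good to about 2 mm. A picture is of the moment at which its call begins: read the wrist's pose just before it. get_calibration takes no time and is no camera call; for the wrist camera it gives the pose at the moment of the call.
- manip.hand_in(): hands the job in; it is judged then, once.
Trained networks look in the newest picture that a camera, given by its name, has taken for a name from the list of things; names that differ only in an ending like _2 or _b are one class to them, and where a whole thing is asked for, a point or a joint stands for the part that bears it (a point fixed in the world has none). Each returns a list of dicts, best first, with "p" (0 to 1); they miss things now and then, are a little off and sometimes report something else, mostly with a low value. They report only what shows in the picture. A call takes as long as a camera call. They do not tell look-alikes from the thing itself.
- manip.find_in(thing, camera): "box" ([left, top, right, bottom] in pixels, round what is visible of it).
- manip.trace(thing, camera): "pixels" (420x560 bool, what is visible of it) and "box" ([left, top, right, bottom] in pixels, round what is visible of it).
- manip.tip_of(thing, camera): "pixel" ([column, row] in pixels: a listed point, or the origin of a listed thing).
The state is a dict: "clock": time; "joint_pos": joint angles; "joint_velocities": joint speeds; "tau": joint torques, N m; "position": TCP position; "ee_rot": TCP orientation; "ft_force": force on the tool from outside, world axes, zero at the start; "torque": the same for the moment, N m; "grip_width": opening from 0.0 (shut) to 1.0 (fully open); "grasp_force": force on a finger pad.
Only numpy, scipy, OpenCV 4.12 (cv2) and the standard library are available. Lean on these libraries where they do the work, as an engineer would, in place of code of your own. Each camera call takes 0.05 s, during which the arm holds its last target. There are 200 camera calls.

## Working session

There is one attempt and no reset: what is moved stays moved. The work goes in short steps, Python scripts to look and compute and a shell command to move; the robot and the scene stay as the last step left them, time stands still between calls to the robot, and variables do not carry over. Pictures are saved under pics/ and viewed, at most 10 in all, crops included, and the job is handed in when it is done.

```bash
mkdir -p pics; cat > h.py <<'E'
import numpy as np, cv2
from scipy.spatial.transform import Rotation as R
from workcell import manip
def world(cam,px,depth,cal):
    c,r=px; d=depth
    p=np.array([(c-cal['cx'])/cal['fx']*d,-(r-cal['cy'])/cal['fy']*d,-d])
    return R.from_quat(cal['orientation']).apply(p)+np.array(cal['xyz'])
def cloud(depth,cal,mask=None):
    m=(depth>0) if mask is None else mask&(depth>0)
    r,c=np.nonzero(m); d=depth[m]
    p=np.stack([(c-cal['cx'])/cal['fx']*d,-(r-cal['cy'])/cal['fy']*d,-d],1)
    return R.from_quat(cal['orientation']).apply(p)+np.array(cal['xyz'])
E
python3 - <<'E'
from h import *
print(manip.get_obs())
ims=[]
for n in ["scene","side"]:
    im,d=manip.camera(n); cal=manip.get_calibration(n); print(n,{k:np.round(v,3) if not isinstance(v,str) else v for k,v in cal.items()})
    cv2.imwrite(f'pics/{n}0.png',im[:,:,::-1]); np.savez(f'{n}0.npz',im=im,d=d)
    for t in ["air_outlet","collar","filter","parts_tray","notebook","brush","hammer"]:
        for o in manip.trace(t,n)[:4]:
            p=cloud(d,cal,o['pixels'])
            if len(p): print(t,round(o['p'],2),np.round(o['box']),'med',np.round(np.median(p,0),3),'lo',np.round(np.percentile(p,2,axis=0),3),'hi',np.round(np.percentile(p,98,axis=0),3))
    for t in ["collar_grip","socket_mouth","filter","filter_end"]:
        print(t,[(round(o['p'],2),np.round(o['pixel'])) for o in manip.tip_of(t,n)[:4]])
E
```

```text
{'clock': 0.0, 'joint_pos': array([ 1.10139743,  0.33289058, -0.06467594,  1.4609726 ,  0.02158123,
        1.34990334, -0.08851289]), 'joint_velocities': array([-0.00033856, -0.00084125, -0.00222636, -0.00059794,  0.00159521,
        0.00079546, -0.00013388]), 'tau': array([-1.84342211e-04, -6.25455594e+01,  4.91713244e-02, -3.91600120e+01,
        1.62637507e-02,  9.90250090e-03,  1.00482580e-04]), 'position': array([ 0.26987777, -0.56331808,  0.24448924]), 'ee_rot': array([ 9.75151691e-01,  2.21536976e-01, -1.92623647e-04, -7.14132263e-04]), 'ft_force': array([-0.08885948,  0.06653655, -0.44720907]), 'torque': array([ 0.00239337, -0.02492756,  0.04074838]), 'grasp_force': 0.0, 'grip_width': 0.9974519418629608}
scene {'fx': np.float64(474.843), 'fy': np.float64(474.843), 'cx': np.float64(283.913), 'cy': np.float64(205.824), 'xyz': array([-0.679,  0.812,  0.775]), 'orientation': array([-0.229,  0.491,  0.752, -0.375])}
air_outlet 0.87 [285. 179. 318. 221.] med [ 0.556 -0.253  0.05 ] lo [ 0.527 -0.296  0.005] hi [ 0.61  -0.224  0.132]
collar 0.51 [298. 182. 308. 191.] med [ 0.56  -0.
[... 1229 characters left out ...]
 0.565 -0.635  0.021] lo [ 0.538 -0.65   0.001] hi [ 0.611 -0.604  0.027]
parts_tray 0.73 [248. 191. 283. 218.] med [0.51  0.052 0.006] lo [ 0.444 -0.047  0.001] hi [0.571 0.191 0.023]
notebook 0.59 [250. 178. 285. 189.] med [0.535 0.276 0.015] lo [0.466 0.243 0.002] hi [0.602 0.342 0.017]
hammer 0.69 [217. 175. 239. 187.] med [0.375 0.239 0.019] lo [0.344 0.231 0.004] hi [0.413 0.389 0.025]
hammer 0.39 [261. 224. 290. 237.] med [ 0.488 -0.279  0.067] lo [ 0.452 -0.288  0.048] hi [ 0.524 -0.258  0.077]
collar_grip [(0.53, array([311., 214.]))]
socket_mouth []
filter [(0.92, array([342., 335.])), (0.6, array([278., 230.]))]
filter_end [(0.68, array([263., 229.])), (0.64, array([337., 340.]))]
```

```bash
python3 - <<'E'
from h import *
a=cv2.imread('pics/scene0.png')[150:330,120:360]; b=cv2.imread('pics/side0.png')[160:360,180:400]
a=cv2.resize(a,(400,300),interpolation=3); b=cv2.resize(b,(400,364),interpolation=3)
c=np.zeros((364,800,3),np.uint8); c[:300,:400]=a; c[:,400:]=b
cv2.imwrite('pics/c1.png',c)
for n in ["scene","side"]:
    d=np.load(f'{n}0.npz')['d']; cal=manip.get_calibration(n); p=cloud(d,cal)
    q=p[(np.abs(p[:,0]-.565)<.06)&(np.abs(p[:,1]+.27)<.06)&(p[:,2]>.088)&(p[:,2]<.15)]
    print(n,'collar',len(q),np.round([q.min(0),q.max(0)],3))
    t=q[q[:,2]>.122]; print(' top',np.round(t.mean(0),3), np.round([t.min(0),t.max(0)],3))
    q=p[(p[:,0]>.42)&(p[:,0]<.53)&(np.abs(p[:,1]+.27)<.05)&(p[:,2]>.035)&(p[:,2]<.1)]
    print(' filt',len(q));
    for x in np.arange(.43,.53,.01):
        s=q[abs(q[:,0]-x)<.005]
        if len(s): print(round(x,3),len(s),np.round([s[:,1].min(),s[:,1].max(),s[:,2].min(),s[:,2].max(), s[s[:,2].argmax(),1]],3))
    # tray
    q=p[(p[:,0]>.4)&(p[:,0]<.62)&(p[:,1]>-.1)&(p[:,1]<.24)&(p[:,2]>.016)&(p[:,2]<.05)]
    if len(q): print('tray rim',len(q),cv2.minAreaRect(q[:,:2].astype(np.float32)),np.round([q.min(0),q.max(0)],3))
E
```

```text
scene collar 132 [[ 0.546 -0.289  0.089]
 [ 0.592 -0.247  0.135]]
 top [ 0.568 -0.266  0.13 ] [[ 0.549 -0.289  0.122]
 [ 0.592 -0.247  0.135]]
 filt 168
0.45 17 [-0.27  -0.254  0.054  0.071 -0.256]
0.46 31 [-0.279 -0.239  0.043  0.077 -0.265]
0.47 21 [-0.275 -0.242  0.047  0.076 -0.257]
0.48 19 [-0.272 -0.244  0.049  0.076 -0.255]
0.49 18 [-0.269 -0.246  0.055  0.078 -0.264]
0.5 18 [-0.269 -0.245  0.052  0.079 -0.259]
0.51 17 [-0.284 -0.245  0.049  0.08  -0.257]
0.52 23 [-0.28  -0.247  0.049  0.08  -0.267]
0.53 4 [-0.264 -0.251  0.059  0.078 -0.264]
tray rim 619 ((0.5232487320899963, 0.10411337018013), (0.20411920547485352, 0.2988503575325012), 7.177412986755371) [[ 0.403 -0.042  0.016]
 [ 0.62   0.24   0.045]]
side collar 262 [[ 0.551 -0.295  0.088]
 [ 0.589 -0.26   0.134]]
 top [ 0.569 -0.28   0.129] [[ 0.553 -0.295  0.122]
 [ 0.589 -0.26   0.134]]
 filt 370
0.45 18 [-0.274 -0.26   0.055  0.069 -0.267]
0.46 46 [-0.284 -0.251  0.05   0.077 -0.268]
0.47 49 [-0.284 -0.256  0.049  0.076 -0.273]
0.48 46 [-0.286 -0.258  0.048  0.077 -0.269]
0.49 50 [-0.286 -0.262  0.048  0.077 -0.271]
0.5 51 [-0.286 -0.262  0.047  0.077 -0.265]
0.51 52 [-0.288 -0.264  0.047  0.079 -0.266]
0.52 37 [-0.292 -0.267  0.051  0.081 -0.269]
0.53 21 [-0.284 -0.266  0.052  0.075 -0.272]
tray rim 380 ((0.5190680623054504, 0.10031604766845703), (0.1965765655040741, 0.3078767955303192), 8.038426399230957) [[ 0.401 -0.05   0.016]
 [ 0.62   0.239  0.044]]
```

View pics/c1.png

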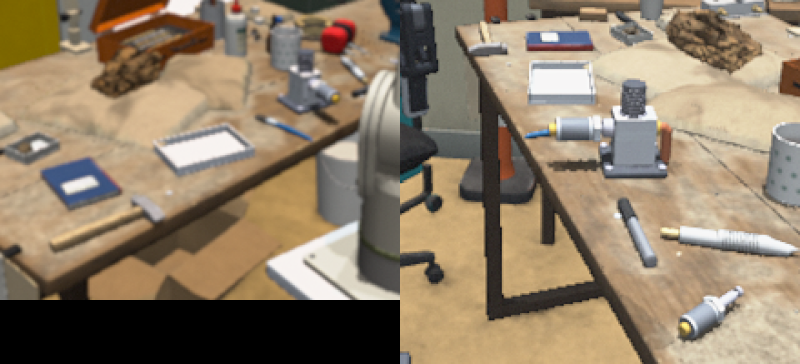

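The scene shows the outlet with the seated filter at scene (313,206) / side (277,230). A smaller, loose look-alike lies on the table at side (350,333). The one meant is the filter in the socket: its end is at x≈0.445 and it is 34 mm thick, which matches the size given. I'll move above it and confirm with the wrist camera.

```bash
python3 -m pendant '[[1.1,-0.55,-0.8,0,0,0.6,1],[2.2,-1.1,-1.5,0,0,1.3,1],[3.3,-1.65,-1.5,0,0,1.9,1],[4.4,-2.2,-1.5,0,0,2.6,1],[5.5,-2.75,-1.5,0,0,3.2,1],[6.68,-3.3,-1.5,0,0,3.85,1],[6.68,-3.3,-1.5,0,0,3.85,1],[6.68,-3.3,-1.5,0,0,3.85,1],[6.68,-3.3,-1.5,0,0,3.85,1],[6.68,-3.3,-1.5,0,0,3.85,1]]'
cat > look.py <<'E'
from h import *
import sys
o=manip.get_obs(); cal=manip.get_calibration('wrist'); im,d=manip.camera('wrist')
print('tcp',np.round(o['position'],4),'R',np.round(R.from_quat(o['ee_rot']).as_matrix(),3).tolist(),'cam',np.round(cal['xyz'],3),'t',o['clock'])
cv2.imwrite(f'pics/{sys.argv[1]}.png',im[:,:,::-1]); np.savez('w.npz',im=im,d=d)
for t in sys.argv[2:]:
    for k in manip.trace(t,'wrist')[:3]:
        p=cloud(d,cal,k['pixels'])
        if len(p)>10: print(t,round(k['p'],2),np.round(k['box']),'med',np.round(np.median(p,0),3),'lo',np.round(np.percentile(p,2,axis=0),3),'hi',np.round(np.percentile(p,98,axis=0),3))
    for k in manip.tip_of(t,'wrist')[:3]:
        c,r=np.clip(np.round(k['pixel']).astype(int),0,[559,419]); print(' tip',t,round(k['p'],2),c,r,np.round(world(0,(c,r),d[r,c],cal),3))
P=cloud(d,cal)
E
cat > w2.py <<'E'
exec(open('look.py').read())
q=P[(np.abs(P[:,0]-.568)<.03)&(np.abs(P[:,1]+.27)<.035)&(P[:,2]>.122)&(P[:,2]<.14)]
if len(q): print('collar top',len(q),np.median(q[:,2]),cv2.minEnclosingCircle(q[:,:2].astype(np.float32)),q.mean(0))
q=P[(P[:,0]>.43)&(P[:,0]<.53)&(np.abs(P[:,1]+.27)<.05)&(P[:,2]>.062)&(P[:,2]<.1)]
for x in np.arange(.43,.53,.008):
    s=q[abs(q[:,0]-x)<.004]
    if len(s): print(round(x,3),len(s),np.round([s[:,1].min(),s[:,1].max(),np.percentile(s[:,2],98)],3))
q=P[(P[:,2]>.08)&(P[:,2]<.088)&(abs(P[:,1]+.27)<.05)&(P[:,0]>.52)]
if len(q): print('block',cv2.minAreaRect(q[:,:2].astype(np.float32)))
E
python3 w2.py w1 filter collar collar_grip air_outlet socket_mouth filter_end brush
```

```text
clock: 2.45
position: [0.499, -0.2723, 0.3204]
ee_rot: [0.999, -0.047, -0.0, 0.0]
ft_force: [-0.3, -0.8, 0.6]
grip_width: 1.0
grasp_force: 0.0
tcp [ 0.499  -0.2723  0.3204] R [[0.996, -0.093, -0.0], [-0.093, -0.996, -0.001], [-0.0, 0.001, -1.0]] cam [ 0.584 -0.281  0.449] t 2.45
filter 0.85 [258. 150. 288. 214.] med [ 0.494 -0.268  0.073] lo [ 0.453 -0.285  0.058] hi [ 0.525 -0.252  0.079]
filter 0.68 [542.  40. 560. 109.] med [ 0.583 -0.614  0.019] lo [ 0.545 -0.63   0.007] hi [ 0.616 -0.599  0.024]
 tip filter 0.81 274 183 [ 0.492 -0.268  0.076]
collar 0.72 [253.  90. 294. 132.] med [ 0.572 -0.275  0.131] lo [ 0.555 -0.291  0.087] hi [ 0.588 -0.259  0.133]Traceback (most recent call last):
  File "w2.py", line 1, in <module>
    exec(open('look.py').read())
    ~~~~^^^^^^^^^^^^^^^^^^^^^^^^
  File "<string>", line 10, in <module>
ValueError: it knows: air_outlet, brush, collar_grip, filter, filter_end, filter_tip, hammer, notebook, parts_tray, socket_mouth
```

View pics/w1.png

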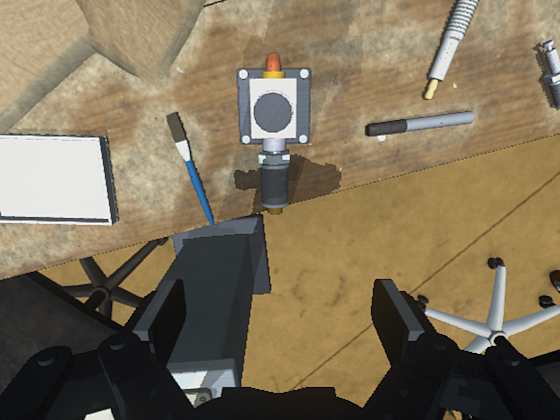

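The wrist view shows the outlet at (274,105), the collar at (273,112) and the seated filter at (274,182), nearly aligned with the tool. The brush is at (190,170), the tray at the left and the small look-alike at the far right (552,75). The seated one is the target.

```bash
python3 w2.py w2 filter filter_end brush parts_tray collar_grip
```

```text
tcp [ 0.4996 -0.2711  0.3204] R [[0.996, -0.092, 0.0], [-0.092, -0.996, -0.0], [0.0, 0.0, -1.0]] cam [ 0.584 -0.279  0.449] t 2.65
filter 0.81 [543.  43. 560. 109.] med [ 0.584 -0.614  0.018] lo [ 0.545 -0.63   0.002] hi [ 0.616 -0.599  0.024]
filter 0.76 [258. 148. 291. 215.] med [ 0.495 -0.268  0.073] lo [ 0.453 -0.285  0.   ] hi [ 0.525 -0.246  0.079]
 tip filter 0.74 276 183 [ 0.492 -0.269  0.077]
filter_end 0.83 [546.  40. 560. 112.] med [ 0.585 -0.614  0.018] lo [ 0.546 -0.63   0.   ] hi [ 0.616 -0.599  0.024]
filter_end 0.78 [262. 153. 289. 217.] med [ 0.495 -0.268  0.073] lo [ 0.453 -0.285  0.061] hi [ 0.525 -0.252  0.079]
filter_end 0.41 [238.  54. 313. 154.] med [ 0.578 -0.276  0.072] lo [ 0.529 -0.319  0.007] hi [ 0.622 -0.231  0.132]
 tip filter_end 0.73 276 210 [ 0.456 -0.265  0.067]
brush 0.58 [167. 115. 215. 223.] med [ 0.524 -0.155  0.01 ] lo [ 0.432 -0.171  0.005] hi [ 0.576 -0.139  0.012]
 tip brush 0.78 195 173 [ 0.5   -0.159  0.011]
parts_tray 0.66 [  0. 131. 122. 223.] med [0.506 0.033 0.005] lo [ 0.447 -0.046  0.003] hi [0.567 0.117 0.023]
 tip parts_tray 0.92 5
[... 224 characters left out ...]
319  0.009] hi [ 0.62  -0.232  0.132]
 tip collar_grip 0.73 271 114 [ 0.572 -0.272  0.131]
collar top 1236 0.13122683631108298 ((0.5716371536254883, -0.27489370107650757), 0.0184098519384861) [ 0.5720804  -0.2748659   0.13105447]
0.446 1 [-0.271 -0.271  0.065]
0.454 72 [-0.273 -0.257  0.069]
0.462 114 [-0.282 -0.25   0.077]
0.47 171 [-0.283 -0.25   0.076]
0.478 177 [-0.283 -0.251  0.077]
0.486 183 [-0.284 -0.251  0.077]
0.494 184 [-0.285 -0.252  0.077]
0.502 190 [-0.285 -0.253  0.077]
0.51 188 [-0.287 -0.253  0.077]
0.518 213 [-0.288 -0.252  0.08 ]
0.526 161 [-0.288 -0.253  0.08 ]
block ((0.5627871155738831, -0.2738865315914154), (0.04795416072010994, 0.08171303570270538), 85.69617462158203)
```

```bash
python3 -m pendant '[[0.75,-0.03,0.5,0,0,-0.12,1],[1.44,-0.06,1.0,0,0,-0.12,1],[1.44,-0.06,1.8,0,0,-0.12,1],[1.44,-0.06,2.6,0,0,-0.12,1],[1.44,-0.06,3.2,0,0,-0.12,1],[1.44,-0.06,3.7,0,0,-0.12,1],[1.44,-0.06,4.0,0,0,-0.12,1],[1.44,-0.06,4.25,0,0,-0.12,1],[1.44,-0.06,4.25,0,0,-0.12,1],[1.44,-0.06,4.25,0,0,-0.12,1]]'
python3 look.py w3 >/dev/null
```

```text
clock: 4.45
position: [0.5725, -0.2743, 0.1088]
ee_rot: [0.999, -0.037, 0.001, 0.0]
ft_force: [-0.3, 0.4, 0.3]
grip_width: 1.003
grasp_force: 0.0
```

View pics/w3.png

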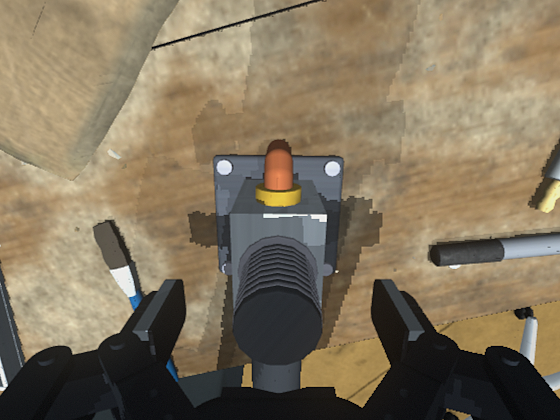

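The collar is centred between the open fingers at (278,310), and the brush handle at (150,330) is clear of them. Next I close.

```bash
python3 -m pendant '[[0,0,0,0,0,0,0],[0,0,0,0,0,0,-0.5],[0,0,0,0,0,0,-0.6],[0,0,0,0,0,0,-0.6],[0,0,0,0,0,0,-0.6],[0,0,0,0,0,0,-0.6],[0,0,0,0,0,0,-0.6],[0,0,0,0,0,0,-0.6],[0,0,0,0,0,0,-0.6],[0,0,0,0,0,0,-0.6]]' 60
```

```text
clock: 5.75
position: [0.5721, -0.2739, 0.1083]
ee_rot: [0.999, -0.037, 0.0, -0.0]
ft_force: [-3.0, 1.2, 5.6]
grip_width: 0.41
grasp_force: 59.5
```

```bash
python3 -m pendant '[[0,0,-0.05,0,0,0,-0.6],[0,0,-0.1,0,0,0,-0.6],[0,0,-0.15,0,0,0,-0.6],[0,0,-0.2,0,0,0,-0.6],[0,0,-0.25,0,0,0,-0.6],[0,0,-0.28,0,0,0,-0.6],[0,0,-0.28,0,0,0,-0.6],[0,0,-0.28,0,0,0,-0.6],[0,0,-0.28,0,0,0,-0.6],[0,0,-0.28,0,0,0,-0.6]]' 60
python3 - <<'E'
from h import *
im,d=manip.camera('side'); cal=manip.get_calibration('side'); p=cloud(d,cal)
cv2.imwrite('pics/s2.png',cv2.resize(im[180:280,210:350,::-1],(560,400),interpolation=3))
q=p[(p[:,0]>.40)&(p[:,0]<.55)&(np.abs(p[:,1]+.27)<.05)&(p[:,2]>.03)&(p[:,2]<.1)]
for x in np.arange(.41,.55,.01):
    s=q[abs(q[:,0]-x)<.005]
    if len(s): print(round(x,3),len(s),np.round([s[:,1].min(),s[:,2].min(),s[:,2].max()],3))
E
```

```text
clock: 7.0
position: [0.572, -0.2739, 0.1217]
ee_rot: [0.999, -0.037, -0.0, -0.0]
ft_force: [4.2, 1.9, -7.1]
grip_width: 0.406
grasp_force: 60.5
0.43 6 [-0.273  0.051  0.064]
0.44 33 [-0.278  0.042  0.072]
0.45 51 [-0.283  0.043  0.072]
0.46 49 [-0.284  0.04   0.073]
0.47 47 [-0.284  0.039  0.073]
0.48 49 [-0.285  0.046  0.074]
0.49 47 [-0.285  0.044  0.074]
0.5 55 [-0.288  0.046  0.08 ]
0.51 18 [-0.278  0.054  0.067]
0.52 24 [-0.28   0.052  0.067]
0.53 40 [-0.286  0.052  0.076]
0.54 95 [-0.299  0.03   0.086]
0.55 51 [-0.301  0.03   0.086]
```

View pics/s2.png

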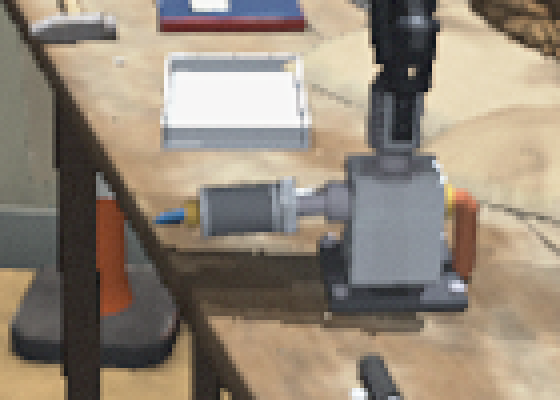

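The side view shows the filter popped out: the nut now stands clear of the bush (290,200) and the nipple is visible at (312,205). I'll lower the collar and let go.

```bash
python3 -m pendant '[[0,0,0.08,0,0,0,-0.6],[0,0,0.16,0,0,0,-0.6],[0,0,0.24,0,0,0,-0.6],[0,0,0.26,0,0,0,-0.2],[0,0,0.26,0,0,0,1],[0,0,0.26,0,0,0,1],[0,0,0.26,0,0,0,1],[0,0,0.26,0,0,0,1],[0,0,0.26,0,0,0,1],[0,0,0.26,0,0,0,1]]' 60
```

```text
clock: 8.3
position: [0.5719, -0.2741, 0.1088]
ee_rot: [0.999, -0.037, 0.0, 0.0]
ft_force: [-0.4, 0.8, 0.2]
grip_width: 0.998
grasp_force: 0.0
```

```bash
python3 -m pendant '[[0,0,-0.4,0,0,0,1],[0,0,-1.0,0,0,0,1],[0,0,-1.8,0,0,0,1],[0,0,-2.5,0,0,0,1],[-0.8,0,-2.8,0,0,0,1],[-1.6,0,-2.8,0,0,0,1],[-1.98,0,-2.8,0,0,0,1],[-1.98,0,-2.8,0,0,0,1],[-1.98,0,-2.8,0,0,0,1],[-1.98,0,-2.8,0,0,0,1]]' 60
cat > w3.py <<'E'
exec(open('look.py').read())
q=P[(P[:,0]>.42)&(P[:,0]<.53)&(np.abs(P[:,1]+.27)<.05)&(P[:,2]>.055)&(P[:,2]<.1)]
for x in np.arange(.426,.53,.008):
    s=q[abs(q[:,0]-x)<.004]
    if len(s): print(round(x,3),len(s),np.round([s[:,1].min(),s[:,1].max(),np.percentile(s[:,2],95)],3))
q=P[(P[:,0]>.42)&(P[:,0]<.6)&(P[:,1]>-.07)&(P[:,1]<.16)&(P[:,2]>.015)&(P[:,2]<.035)]
if len(q)>5: print('tray',cv2.minAreaRect(q[:,:2].astype(np.float32)),q.min(0),q.max(0))
E
python3 w3.py w4 filter filter_end
```

```text
clock: 9.55
position: [0.4741, -0.2665, 0.2489]
ee_rot: [0.999, -0.037, 0.0, -0.0]
ft_force: [-0.5, 0.4, 0.1]
grip_width: 1.0
grasp_force: 0.0
tcp [ 0.4741 -0.2665  0.2489] R [[0.997, -0.073, 0.0], [-0.073, -0.997, 0.0], [0.0, -0.0, -1.0]] cam [ 0.559 -0.273  0.378] t 9.55
filter 0.67 [259. 133. 296. 230.] med [ 0.485 -0.267  0.069] lo [ 0.438 -0.284  0.051] hi [ 0.525 -0.25   0.077]
 tip filter 0.56 277 188 [ 0.479 -0.266  0.073]
filter_end 0.94 [258. 135. 296. 227.] med [ 0.484 -0.267  0.069] lo [ 0.438 -0.283  0.058] hi [ 0.524 -0.251  0.077]
 tip filter_end 0.75 278 224 [ 0.437 -0.264  0.06 ]
 tip filter_end 0.63 276 191 [ 0.476 -0.265  0.072]
0.434 59 [-0.272 -0.255  0.063]
0.442 84 [-0.28  -0.251  0.07 ]
0.45 246 [-0.281 -0.247  0.071]
0.458 234 [-0.281 -0.249  0.072]
0.466 256 [-0.283 -0.249  0.072]
0.474 264 [-0.283 -0.25   0.073]
0.482 271 [-0.284 -0.25   0.073]
0.49 275 [-0.285 -0.251  0.074]
0.498 282 [-0.286 -0.251  0.077]
0.506 375 [-0.287 -0.251  0.077]
0.514 139 [-0.278 -0.262  0.067]
0.522 148 [-0.278 -0.263  0.068]
0.53 87 [-0.285 -0.258  0.075]
tray ((0.5044314861297607, 0.004483744502067566), (0.09707038849592209, 0.12046309560537338), 82.8211441040039) [ 0.43984704 -0.05029163  0.01500535] [0.56596984 0.05965454 0.02451541]
```

View pics/w4.png

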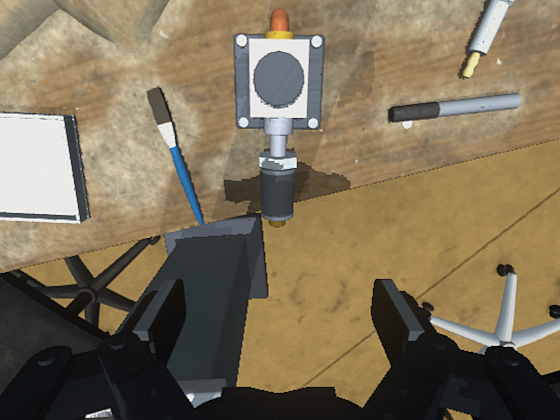

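The wrist view shows the filter free and about 14 mm out, barrel at (277,190), brass end at (278,224), nothing near the fingers' path. I'll go down on it at mid-barrel.

```bash
python3 -m pendant '[[-0.03,0,1,0,0,0,1],[-0.03,0,2,0,0,0,1],[-0.03,0,2.8,0,0,0,1],[-0.03,0,3.4,0,0,0,1],[-0.03,0,3.8,0,0,0,1],[-0.03,0,3.96,0,0,0,1],[-0.03,0,3.96,0,0,0,1],[-0.03,0,3.96,0,0,0,1],[-0.03,0,3.96,0,0,0,0.2],[-0.03,0,3.96,0,0,0,-0.1]]' 40
python3 -m pendant '[[0,0,0,0,0,0,-0.3],[0,0,0,0,0,0,-0.5],[0,0,0,0,0,0,-0.65],[0,0,0,0,0,0,-0.65],[0,0,0,0,0,0,-0.65],[0,0,0,0,0,0,-0.65],[0,0,0,0,0,0,-0.65],[0,0,0,0,0,0,-0.65],[0,0,0,0,0,0,-0.65],[0,0,0,0,0,0,-0.65]]' 40
```

```text
clock: 11.05
position: [0.472, -0.2668, 0.0513]
ee_rot: [0.999, -0.037, 0.0, 0.0]
ft_force: [-0.1, -0.4, -0.2]
grip_width: 0.606
grasp_force: 0.0
clock: 12.3
position: [0.4718, -0.2667, 0.0509]
ee_rot: [0.999, -0.037, 0.0, 0.0]
ft_force: [0.9, -0.1, 1.4]
grip_width: 0.386
grasp_force: 40.1
```

```bash
python3 -m pendant '[[-0.08,0,0,0,0,0,-0.65],[-0.2,0,0,0,0,0,-0.65],[-0.32,0,0,0,0,0,-0.65],[-0.44,0,0,0,0,0,-0.65],[-0.56,0,0,0,0,0,-0.65],[-0.7,0,0,0,0,0,-0.65],[-0.85,0,0,0,0,0,-0.65],[-1.0,0,0,0,0,0,-0.65],[-1.2,0,0,0,0,0,-0.65],[-1.2,0,0,0,0,0,-0.65]]' 40
```

```text
clock: 13.55
position: [0.4111, -0.2623, 0.0508]
ee_rot: [0.999, -0.037, -0.0, 0.0]
ft_force: [0.3, 0.1, -1.1]
grip_width: 0.386
grasp_force: 40.1
```

```bash
python3 -m pendant '[[-1.0,0,-0.3,0,0,0,-0.65],[0,0,-1.2,0,0,0,-0.65],[0,0,-2.2,0,0,0,-0.65],[0,-0.8,-2.8,0,0,0,-0.65],[0,-1.6,-2.8,0,0,0,-0.65],[0,-2.4,-2.8,0,0,0,-0.65],[0,-3,-2.8,0,0,0,-0.65],[0,-3,-2.8,0,0,0,-0.65],[0,-3,-2.8,0,0,0,-0.65],[0,-3,-2.8,0,0,0,-0.65]]' 40
python3 - <<'E'
import runpy,sys
sys.argv=['w3.py','w5','parts_tray','brush','filter','filter_end']; g=runpy.run_path('w3.py')
from h import *
P=g['P']; print(np.round(manip.get_obs()['joint_pos'],2), manip.get_obs()['grasp_force'])
E
```

```text
clock: 14.8
position: [0.4229, -0.1135, 0.1908]
ee_rot: [0.999, -0.038, -0.0, 0.0]
ft_force: [-0.1, -0.3, -0.3]
grip_width: 0.386
grasp_force: 40.1
tcp [ 0.4229 -0.1135  0.1908] R [[0.997, -0.075, -0.0], [-0.075, -0.997, -0.0], [-0.0, 0.0, -1.0]] cam [ 0.508 -0.12   0.32 ] t 14.8
parts_tray 0.62 [  2.  29. 198. 183.] med [0.512 0.043 0.005] lo [ 0.448 -0.044  0.003] hi [0.568 0.127 0.023]
 tip parts_tray 0.93 105 109 [0.511 0.038 0.003]
 tip parts_tray 0.47 279 363 [ 0.403 -0.113  0.21 ]
brush 0.98 [290.   2. 337. 188.] med [ 0.526 -0.152  0.01 ] lo [ 0.43  -0.169  0.001] hi [ 0.577 -0.137  0.012]
 tip brush 0.56 316 104 [ 0.501 -0.154  0.01 ]
filter 0.65 [229.  78. 327. 379.] med [ 0.455 -0.117  0.207] lo [ 0.398 -0.131  0.192] hi [ 0.512 -0.1    0.216]
 tip filter 0.94 275 301 [ 0.435 -0.114  0.212]
filter_end 0.7 [232.  77. 328. 381.] med [ 0.455 -0.117  0.207] lo [ 0.398 -0.132  0.19 ] hi [ 0.512 -0.099  0.216]
 tip filter_end 0.92 281 364 [ 0.403 -0.114  0.21 ]
0.53 189 [-0.284 -0.257  0.074]
tray ((0.5213664770126343, 0.04113123565912247), (0.1719251126050949, 0.14517827332019806), 82.99427032470703) [ 0.43995203 -0.04928376  0.01500919] [0.59479008 0.13322088 0.03244995]
[ 0.58 -0.02 -0.41  1.98 -0.01  1.18 -1.48] 40.0509774684906
```

View pics/w5.png

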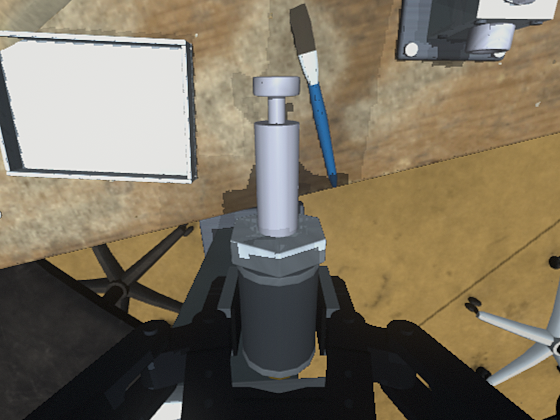

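The filter is held square in the pads, with nipple, nut and barrel at (278,85), (278,240) and (278,310). The tray, empty, is at (0–195, 30–183), with the brush at (316,100). Next I work out the move to the tray.

```bash
python3 - <<'E'
from h import *
im,d=manip.camera('wrist'); cal=manip.get_calibration('wrist'); o=manip.get_obs()
m=manip.trace('parts_tray','wrist')[0]['pixels']; P=cloud(d,cal,m)
F=P[(P[:,2]<.009)&(P[:,1]<.13)]; print('floor',cv2.minAreaRect(F[:,:2].astype(np.float32)),len(F),np.median(F[:,2]))
A=P[P[:,2]>.018]; print('rim',cv2.minAreaRect(A[:,:2].astype(np.float32)),len(A))
Q=cloud(d,cal); Q=Q[(Q[:,2]>.17)]
T=R.from_quat(o['ee_rot']).inv().apply(Q-o['position'])
for x in np.arange(-.04,.1,.01):
    s=T[(abs(T[:,0]-x)<.004)&(abs(T[:,1])<.015)]
    if len(s): print(round(x,3),len(s),np.round([s[:,1].min(),s[:,1].max(),np.percentile(s[:,2],5)],4))
print(T[abs(T[:,1])<.015].max(0))
E
```

```text
floor ((0.5071163177490234, 0.04134935140609741), (0.16855627298355103, 0.12948571145534515), 82.95732879638672) 23011 0.004343171096197362
rim ((0.5090105533599854, 0.04210592433810234), (0.17044629156589508, 0.12025105953216553), 83.00279998779297) 3117
-0.04 34 [-0.0037  0.0061 -0.0108]
-0.03 134 [-0.0146  0.0149 -0.0195]
-0.02 962 [-0.0149  0.015  -0.0197]
-0.01 999 [-0.015   0.015  -0.0205]
0.0 1092 [-0.0149  0.0149 -0.0211]
0.01 3964 [-0.015   0.015  -0.0688]
0.02 3122 [-0.015   0.015  -0.0734]
0.03 1523 [-0.015   0.015  -0.0265]
0.04 1344 [-0.0149  0.015  -0.015 ]
0.05 852 [-0.0076  0.0083 -0.0159]
0.06 934 [-0.0077  0.0079 -0.0165]
0.07 1041 [-0.0079  0.0082 -0.0172]
0.08 637 [-0.0079  0.008  -0.0166]
0.09 901 [-0.0079  0.008  -0.0184]
[0.09245441 0.01499955 0.00874707]
```

```bash
python3 -m pendant '[[0.15,-0.3,0,0,0,-1.2,-0.65],[0.3,-0.6,0,0,0,-2.4,-0.65],[0.45,-0.9,0,0,0,-3.6,-0.65],[0.6,-1.2,0,0,0,-4.8,-0.65],[0.8,-1.5,0,0,0,-6,-0.65],[1,-1.8,0.3,0,0,-7.2,-0.65],[1.2,-2.1,0.6,0,0,-8.4,-0.65],[1.35,-2.4,0.9,0,0,-9.6,-0.65],[1.46,-2.67,1.2,0,0,-10.9,-0.65],[1.46,-2.67,1.4,0,0,-10.9,-0.65]]' 40
python3 -m pendant '[[0,0,0,0,-0.2,0,-0.65],[0,0,0.2,0,-0.43,0,-0.65],[0,0,0.4,0,-0.43,0,-0.65],[0,0,0.6,0,-0.43,0,-0.65],[0,0,0.8,0,-0.43,0,-0.65],[0,0,0.9,0,-0.43,0,-0.65],[0,0,1,0,-0.43,0,-0.65],[0,0,1,0,-0.43,0,-0.65],[0,0,1,0,-0.43,0,-0.65],[0,0,1,0,-0.43,0,-0.65]]' 40
python3 - <<'E'
from h import *
im,d=manip.camera('wrist'); cal=manip.get_calibration('wrist'); o=manip.get_obs()
print(np.round(o['joint_pos'],2),o['position'],R.from_quat(o['ee_rot']).as_matrix().round(3).tolist())
cv2.imwrite('pics/w6.png',im[:,:,::-1])
Q=cloud(d,cal); T=R.from_quat(o['ee_rot']).inv().apply(Q-o['position'])
for x in np.arange(-.04,.1,.01):
    s=(abs(T[:,0]-x)<.004)&(abs(T[:,1])<.008)&(T[:,2]<.02)&(T[:,2]>-.03)
    if s.any(): print(round(x,3),np.percentile(Q[s,2],90).round(4))
A=Q[(Q[:,2]>.016)&(Q[:,2]<.026)&(Q[:,1]>-.07)&(Q[:,1]<.15)&(Q[:,0]>.42)&(Q[:,0]<.6)]; print('rim',cv2.minAreaRect(A[:,:2].astype(np.float32)))
E
```

```text
clock: 16.6
position: [0.5056, 0.016, 0.1201]
ee_rot: [0.749, 0.663, 0.0, -0.0]
ft_force: [-0.0, -0.3, -1.2]
grip_width: 0.385
grasp_force: 40.0
clock: 17.85
position: [0.5058, 0.0151, 0.0711]
ee_rot: [0.749, 0.662, -0.022, 0.02]
ft_force: [0.3, 0.3, -0.1]
grip_width: 0.383
grasp_force: 40.1
[ 0.35  0.31 -0.57  1.93  0.27  0.99 -0.48] [0.50584996 0.01510725 0.0710572 ] [[0.122, 0.992, -0.007], [0.991, -0.123, -0.06], [-0.06, 0.001, -0.998]]
-0.04 0.0837
-0.03 0.0921
-0.02 0.0919
-0.01 0.0919
0.0 0.0921
0.01 0.0922
0.02 0.0923
0.03 0.0955
0.04 0.0835
0.05 0.0835
0.06 0.0836
0.07 0.0836
0.08 0.0797
0.09 0.0837
rim ((0.5251572132110596, 0.046545639634132385), (0.1804828643798828, 0.15086884796619415), 83.40943145751953)
```

View pics/w6.png

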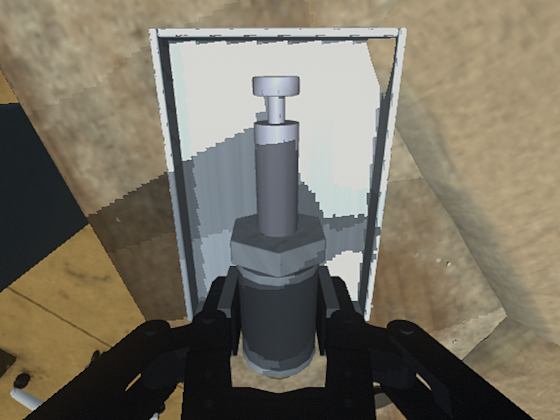

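The filter is level above the tray, with free room all round: tip (276,85), tray rim (150–405, 30–320). I'll lower it gently, undoing the tilt so the nut's corner and the barrel touch down together.

```bash
python3 -m pendant '[[0.01,0,0.2,0,0.1,0,-0.65],[0.03,0,0.4,0,0.2,0,-0.65],[0.04,0,0.6,0,0.3,0,-0.65],[0.05,0,0.75,0,0.4,0,-0.65],[0.05,0,0.85,0,0.4,0,-0.65],[0.06,0,0.92,0,0.4,0,-0.65],[0.06,0,0.96,0,0.4,0,-0.65],[0.06,0,0.99,0,0.4,0,-0.65],[0.06,0,0.99,0,0.4,0,-0.65],[0.06,0,0.99,0,0.4,0,-0.65]]' 40
```

```text
clock: 19.15
position: [0.5058, 0.0151, 0.0214]
ee_rot: [0.749, 0.662, -0.001, 0.002]
ft_force: [0.1, 0.3, -0.5]
grip_width: 0.385
grasp_force: 40.0
```

```bash
python3 -m pendant '[[0,0,0.01,0,0,0,-0.65],[0,0,0.02,0,0,0,-0.65],[0,0,0.03,0,0,0,-0.65],[0,0,0.04,0,0,0,-0.65],[0,0,0.05,0,0,0,-0.65],[0,0,0.05,0,0,0,-0.65],[0,0,0.05,0,0,0,-0.65],[0,0,0.05,0,0,0,-0.65],[0,0,0.05,0,0,0,-0.65],[0,0,0.05,0,0,0,-0.65]]' 40
```

```text
clock: 20.4
position: [0.5057, 0.0151, 0.0188]
ee_rot: [0.749, 0.662, -0.002, 0.001]
ft_force: [-1.6, -0.6, 3.8]
grip_width: 0.384
grasp_force: 40.3
```

Touchdown at about 4 N. I'll open gently to about 55 mm.

```bash
python3 -m pendant '[[0,0,0,0,0,0,-0.15],[0,0,0,0,0,0,-0.05],[0,0,0,0,0,0,0.05],[0,0,0,0,0,0,0.15],[0,0,0,0,0,0,0.25],[0,0,0,0,0,0,0.3],[0,0,0,0,0,0,0.3],[0,0,0,0,0,0,0.3],[0,0,0,0,0,0,0.3],[0,0,0,0,0,0,0.3]]' 40
python3 -m pendant '[[0,0,-0.1,0,0,0,0.3],[0,0,-0.3,0,0,0,0.3],[0,0,-0.6,0,0,0,0.3],[0,0,-1,0,0,0,0.3],[0,0,-1.6,0,0,0,0.3],[0,0,-2.4,0,0,0,0.3],[0,0,-3,0,0,0,0.3],[0,0,-3.4,0,0,0,0.3],[0,0,-3.4,0,0,0,0.3],[0,0,-3.4,0,0,0,0.3]]' 40
python3 look.py w7 filter parts_tray
```

```text
clock: 21.65
position: [0.5057, 0.0151, 0.0187]
ee_rot: [0.749, 0.662, -0.002, 0.001]
ft_force: [0.5, 0.7, -0.8]
grip_width: 0.65
grasp_force: 0.0
clock: 22.9
position: [0.5054, 0.0158, 0.1884]
ee_rot: [0.749, 0.662, -0.002, 0.001]
ft_force: [0.1, 0.5, -0.3]
grip_width: 0.651
grasp_force: 0.0
tcp [0.5054 0.0158 0.1884] R [[0.123, 0.992, -0.001], [0.992, -0.123, -0.004], [-0.004, -0.0, -1.0]] cam [0.516 0.1   0.317] t 22.9
filter 0.7 [266.  88. 313. 238.] med [0.519 0.035 0.033] lo [ 0.497 -0.019  0.005] hi [0.536 0.101 0.041]
 tip filter 0.8 288 192 [0.515 0.021 0.039]
 tip parts_tray 0.73 278 162 [0.51  0.049 0.04 ]
 tip parts_tray 0.6 286 228 [ 0.509 -0.013  0.038]
```

View pics/w7.png

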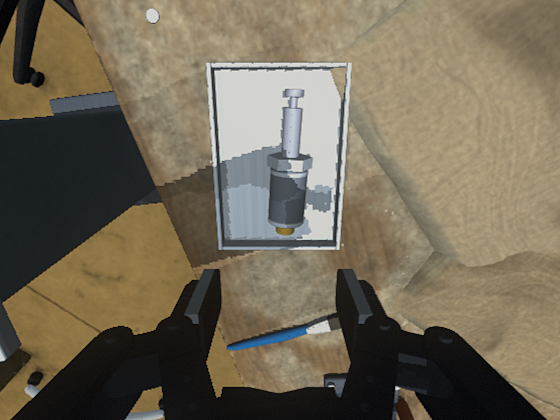

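The filter lies flat inside the tray, tip (293,92) to end (286,232), and clear of all the walls. The brush is undisturbed at (285,330) and the gripper touches nothing.

```bash
python3 -c "
from workcell import manip
print(manip.hand_in())"
```

```text
the job is handed in; nothing more can be done
None
```

The filter is off the outlet and lying flat in the aluminium tray, released, and the job was handed in at about 23 s. The brush was still in place in the last picture; I didn't re-check the notebook and hammer, but the arm never went near them.

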